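Start-up sequence on the booth's push-switch boxes

ROBOT

A 6-joint arm with a two-finger parallel gripper is mounted at the origin on a cart in front of the work surface, level with it; the furniture and walls round the work are solid. World frame = base frame: x ahead of the robot, y to its left, z up, the work surface at z = 0. Lengths are in m, angles in rad, forces in N, time in s.
With the tool pointing down it reaches from about 0.35 to 0.95 m from the base axis. Payload 17.4 kg.
Tool frame: the origin (TCP) lies midway between the tips of the shut fingers; the grasp point (between the pads) lies 19 mm behind it; z points along the fingers, y is the line along which they close (so a half turn about z gives the same grasp; the last joint's range is limited). The gripper opens to 93 mm and grips with 3 to 60 N. Pads are 15 mm wide; open, the fingers measure 128 mm over their backs; the gripper's body (75 mm by 188 mm) begins 65 mm behind the grasp point.
Start: joints at [-1.262, 0.116, 1.442, -0, 1.584, -0.038], TCP at [0.229, -0.635, 0.219] pointing down, gripper open.
Joint ranges: [-2.83, 2.83], [-0.83, 2.19], [0.07, 2.5], [-1.14, 4.28], [0.01, 3], [-2.97, 2.97]. Speed limits (rad/s): [1.89, 1.89, 2.22, 3.14, 3.14, 3.14].

INTERFACE

Orientations are given as a rotation vector (axis times angle).
In Python, from workcell import sensors, vision, workorder gives the robot as it stands.
- The arm moves only by the shell command python3 -m jog 'ROWS'. ROWS is a JSON object of lists of equal length, an entry for each row: "travel": the shift along the tool's x, y, z in units of 40 mm (1.0 is 40 mm), a list of three; "turn": the turn, a rotation vector about the tool's x, y, z in units of 10 degrees (1.0 is 10 degrees), a list of three; "hand": the finger opening in mm, from 0 to 93. In form: {"travel": [[dx, dy, dz], ...], "turn": [[wx, wy, wz], ...], "hand": [hand, ...]}. A call has 1 to 12 rows; each row is the pose to reach, as a shift and turn from the pose commanded when the call began, along the tool's axes at that moment; what a row does not reach only later rows make up. A row lasts 1/8 s, in which the tool goes at most 62.5 mm and 10.7 degrees, less where a joint would pass 70% of its speed; a pose out of reach is approached as far as the arm can. A call with a gripper value outside its range is refused whole. The fingers move at their own pace and stop on an object; the grip force is fixed at half the most. Time passes only in rows, so rows that repeat a pose let the fingers close. It gives the time, the measured TCP pose, the force, the opening and the grip force at its end, in the units of the state.
- sensors.observe(): the state, without advancing time (a new reading comes with each control period).
- vision.grab_frame(name): name is "scene" or "side" or "wrist"; returns the picture (400x640x3 uint8, blue, green, red); there is no depth.
- vision.camera_info(name): a dict with "mtx" (3x3 intrinsics, pixels), "R" (3x3) and "t" (3): a world point X has camera coordinates R X + t; the wrist camera has in their place "mount" (4x4, takes a point from camera to tool coordinates, whose origin is the TCP and whose axes are the flange's). Camera axes: x right, y down, z forward; pixel columns grow to the right and rows downward; lengths in m; the calibration is good to about 2 mm. A picture is of the moment at which its call begins: read the wrist's pose just before it. camera_info takes no time and is no camera call.
- workorder.job_done(): hands the job in; it is judged then, once.
The state is a dict: "time_s": time; "qpos": joint angles; "joint_vel": joint speeds; "effort": joint torques, N m; "tool_pos": TCP position; "tool_rot": TCP orientation; "force": force on the tool from outside, world axes, zero at the start; "moment": the same for the moment, N m; "opening": finger opening in m; "finger_force": force on a finger pad.
Only numpy, scipy, OpenCV 4.12 (cv2) and the standard library are available. Lean on these libraries where they do the work, as an engineer would, in place of code of your own. Each camera call takes 0.05 s, during which the arm holds its last target. There are 200 camera calls.

TASK

Switch on the hearing booth's equipment in its start-up order by tapping the keys of the desk switch boxes lightly from above with the fingertips: first the round key, then the long narrow bar key, and last the large square key; press each well down, it stays in by itself. Do not touch the box with the cross-shaped key, do not pick up or push the boxes about, and leave the jar, the ear bulb and the glue stick alone.

Things in the scene. Friction and masses are not known exactly. Their poses are not given: they have to be found in the camera images.
- round_box: loose desk push-switch box, 68 x 68 mm and 30 mm high, 0.6 kg, white with a grey face plate and rubber feet, standing on the desk; on its top one black round disc key, 36 mm across. Origin: centre of the underside, z up. The four boxes differ only by the shape of the key.
- round_top (a point): centre of the top face of the round box's key, 47 mm above the desk while the key is out and 35 mm when fully in; it moves with the key
- round_key (a joint): travel of that key in m: 0 out (off, as it starts), 0.012 fully pressed straight down (its face then still stands 5 mm above the box top); more than 0.006 is on. It moves against about 2.5 N of friction and stays where it is left, without a spring; at 0.012 it meets a hard stop
- bar_box: loose desk push-switch box, 68 x 68 mm and 30 mm high, 0.6 kg, white with a grey face plate and rubber feet, standing on the desk; on its top one black long narrow bar key, 18 mm wide and 50 mm long, long way along y. Origin: centre of the underside, z up. The four boxes differ only by the shape of the key.
- bar_top (a point): centre of the top face of the bar box's key, 47 mm above the desk while the key is out and 35 mm when fully in; it moves with the key
- bar_key (a joint): travel of that key in m: 0 out (off, as it starts), 0.012 fully pressed straight down (its face then still stands 5 mm above the box top); more than 0.006 is on. It moves against about 2.5 N of friction and stays where it is left, without a spring; at 0.012 it meets a hard stop
- square_box: loose desk push-switch box, 68 x 68 mm and 30 mm high, 0.6 kg, white with a grey face plate and rubber feet, standing on the desk; on its top one black large square key, 42 by 42 mm. Origin: centre of the underside, z up. The four boxes differ only by the shape of the key.
- square_top (a point): centre of the top face of the square box's key, 47 mm above the desk while the key is out and 35 mm when fully in; it moves with the key
- square_key (a joint): travel of that key in m: 0 out (off, as it starts), 0.012 fully pressed straight down (its face then still stands 5 mm above the box top); more than 0.006 is on. It moves against about 2.5 N of friction and stays where it is left, without a spring; at 0.012 it meets a hard stop
- cross_box: loose desk push-switch box, 68 x 68 mm and 30 mm high, 0.6 kg, white with a grey face plate and rubber feet, standing on the desk; on its top one black plus-shaped (cross) key, two bars 48 mm long and 16 mm wide. Origin: centre of the underside, z up. The four boxes differ only by the shape of the key. This one is to be left alone.
- cross_top (a point): centre of the top face of the cross box's key, 47 mm above the desk while the key is out and 35 mm when fully in; it moves with the key
- cross_key (a joint): travel of that key in m: 0 out (off, as it starts), 0.012 fully pressed straight down (its face then still stands 5 mm above the box top); more than 0.006 is on. It moves against about 2.5 N of friction and stays where it is left, without a spring; at 0.012 it meets a hard stop
- jar: bystander: clear jar of foam ear tips with a lid, 49 mm across, 57 mm high, standing on the 4 mm thick dark mat; loose, origin at the centre of its underside
- bulb: bystander: small rubber ear bulb, 27 mm across, 36 mm high; loose, origin at the centre of its underside
- glue: bystander: upright glue stick, 27 mm across, 88 mm high; loose, origin at the centre of its underside
Not all that is in view belongs to the job. Leave any purple look-alike of the round_box alone.

How it is judged:
On the way, in this order (a step that is already met when the one before it is completed fails the run):
1. the round key is pressed in by more than 6 of its 12 mm (value of joint round_key above 0.006 m), for 0.1 s.
2. the bar key is pressed in by more than 6 of its 12 mm (value of joint bar_key above 0.006 m), for 0.1 s.
3. the square key is pressed in by more than 6 of its 12 mm (value of joint square_key above 0.006 m), for 0.1 s.
At the end, for the whole second after the job is handed in: the round, bar and square keys are each in by more than 6 mm of their 12 mm, the cross key is out (less than 2 mm); all four boxes stand upright (tilt under 0.1 rad) within 20 mm of where they were, and the jar, ear bulb and glue stick are within 15 mm of where they were (value of joint each of round_key, bar_key, square_key above 0.006 m and value of joint cross_key below 0.002 m and distance of each of round_box, bar_box, square_box, cross_box from where it was at the start of the episode below 0.02 m and distance of each of jar, bulb, glue from where it was at the start of the episode below 0.015 m and angle between each of round_box, bar_box, square_box, cross_box's own z axis and vertical below 0.1 rad); the robot touches nothing.
It fails at once if a box or its key is pushed harder than a light tap (over 30 N) (contact force between any of the fingers, the arm and round_box above 30 N or contact force between any of the fingers, the arm and bar_box above 30 N or contact force between any of the fingers, the arm and square_box above 30 N).
It fails at once if the box with the cross-shaped key is touched (contact force between any of the fingers, the arm and cross_box above 0.5 N).
It fails at once if a switch box is lifted (over 10 mm) (height (world z) of any of round_box, bar_box, square_box, cross_box above 0.01 m).
It fails at once if a switch box is pushed more than 20 mm, or the jar, ear bulb or glue stick more than 15 mm (not (distance of each of round_box, bar_box, square_box, cross_box from where it was at the start of the episode below 0.02 m and distance of each of jar, bulb, glue from where it was at the start of the episode below 0.015 m)).
It also fails if it takes over 48 s, if anything falls off the work surface, if the arm or the gripper's body presses on something with over 40 N, if the wrist force passes 120 N, or if a joint passes its speed limit or range.

## Working session

There is one attempt and no reset: what is moved stays moved. The work goes in short steps, Python scripts to look and compute and a shell command to move; the robot and the scene stay as the last step left them, time stands still between calls to the robot, and variables do not carry over. Pictures are saved under pics/ and viewed, at most 10 in all, crops included, and the job is handed in when it is done.

```bash
mkdir -p pics; python3 - <<'E'
from workcell import sensors, vision
import cv2
for n in("scene","side"):
    cv2.imwrite(f"pics/{n}0.png",vision.grab_frame(n))
    c=vision.camera_info(n);print(n,c)
s=sensors.observe();print(s)
E
```

```text
scene {'mtx': array([[442.89576918,   0.        , 321.89497209],
       [  0.        , 442.89576918, 199.53065535],
       [  0.        ,   0.        ,   1.        ]]), 'R': array([[-0.47074886, -0.88224218, -0.00665149],
       [-0.52834677,  0.28793825, -0.79871225],
       [ 0.70657286, -0.37247858, -0.60167641]]), 't': array([0.13744032, 0.33470076, 1.33646207])}
side {'mtx': array([[388.42781246,   0.        , 323.22307014],
       [  0.        , 388.42781246, 202.7702771 ],
       [  0.        ,   0.        ,   1.        ]]), 'R': array([[ 0.99941671, -0.03307707,  0.00849445],
       [-0.00868825, -0.48682406, -0.87345684],
       [ 0.0330267 ,  0.87287355, -0.48682748]]), 't': array([-0.50045309,  0.0141492 ,  1.57022099])}
{'time_s': 0.1, 'qpos': array([-1.26180214e+00,  1.16435356e-01,  1.44219233e+00, -2.18855402e-05,
        1.58401933e+00, -3.77871184e-02]), 'joint_vel': array([ 0.00141044, -0.00233377, -0.00198087, -0.00063626, -0.00179867,
        0.00129756]), 'effort': array([ 1.86777725e-03, -7.22894454e+01, -6.23862720e+01,  7.80994655e-02,
        2.27909780e-02, -9.83061705e-05]), 'tool_pos': array([ 0.22935026, -0.63464137,  0.21798462]), 'tool_rot': array([-3.09345989e+00, -5.41817297e-01,  2.57870106e-04]), 'force': array([-0.73870314, -1.3480447 , -0.7079634 ]), 'moment': array([ 0.01260121,  0.00083427, -0.01049978]), 'finger_force': 0.0, 'opening': 0.0930684575344752}
```

View pics/scene0.png

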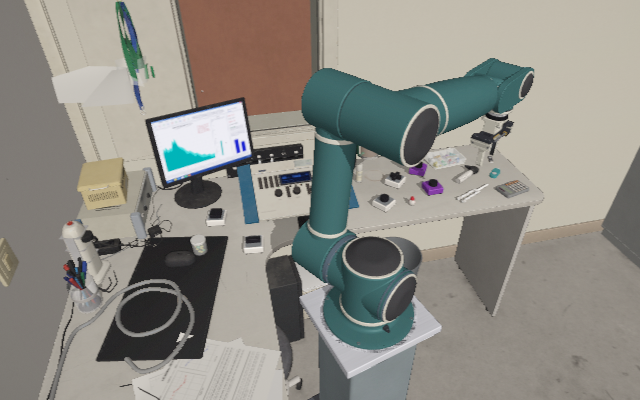

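View pics/side0.png

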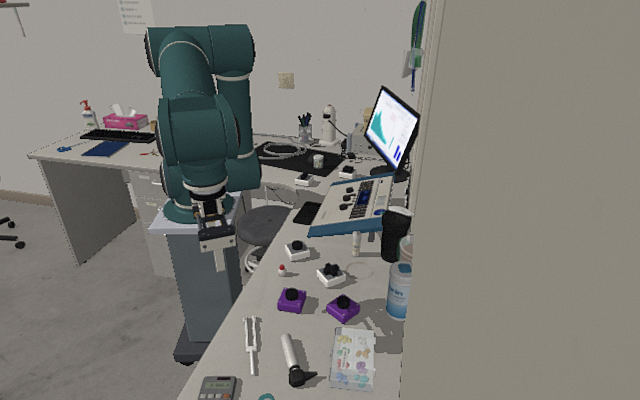

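The scene picture shows white boxes at about (216,217), (253,243), (384,202) and (395,180), with purple decoys at (418,170) and (432,187). The side picture shows the same white boxes at about (347,172), (304,180), (297,251) and (331,274). I'll enlarge them in one composite.

```bash
python3 - <<'E'
import cv2,numpy as np
a=cv2.imread("pics/scene0.png");b=cv2.imread("pics/side0.png")
def c(i,x,y,w,h):return cv2.resize(i[y:y+h,x:x+w],(400,300),interpolation=cv2.INTER_CUBIC)
cv2.imwrite("pics/comp0.png",np.vstack([np.hstack([c(a,185,190,80,60+10),c(a,350,150,100,75)]),np.hstack([c(b,285,150,80,60),c(b,265,225,120,90)])]))
E
```

```text
(no output)
```

View pics/comp0.png

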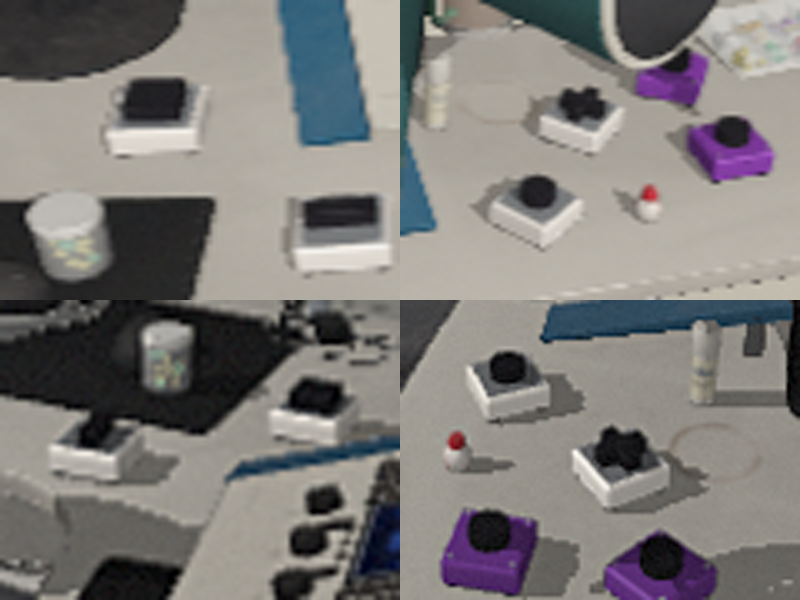

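Four white boxes, identified by key shape:
- **Square:** scene (216,212).
- **Bar:** scene (253,238).
- **Round:** scene (385,196), white with a round disc.
- **Cross:** scene (395,175), to be left alone.

The purple round boxes at (418,170) and (432,187) are decoys. The jar is at (199,245), the bulb at about (412,200) and the glue stick at about (359,172).

```bash
cat > h.py <<'E'
import numpy as np
from workcell import sensors, vision
from scipy.spatial.transform import Rotation as Ro
def ray(n,p,z):
    c=vision.camera_info(n);d=c["R"].T@np.linalg.inv(c["mtx"])@np.array([*p,1.]);o=-c["R"].T@c["t"]
    return o+d*(z-o[2])/d[2]
def wray(pos,rot,p,z):
    c=vision.camera_info("wrist");M=c["mount"];R=Ro.from_rotvec(rot).as_matrix()
    o=R@M[:3,3]+pos;d=R@M[:3,:3]@np.linalg.inv(c["mtx"])@np.array([*p,1.])
    return o+d*(z-o[2])/d[2]
def delta(target): # tool-frame travel units to world target
    s=sensors.observe();return Ro.from_rotvec(s["tool_rot"]).as_matrix().T@(np.array(target)-s["tool_pos"])/.04
E
python3 - <<'E'
from h import *
for k,a,b in [("round",(384.8,196),(297.1,243.6)),("bar",(253,238.5),(304.4,176)),("square",(216.4,212.2),(348.4,168.4)),("cross",(395.5,175),(331.6,268.5))]:
    print(k,ray("scene",a,.047).round(4),ray("side",b,.047).round(4))
print("glue",ray("side",(356.5,256),0),"bulb",ray("side",(282.5,275),0),"jar",ray("side",(318,167),.004))
print(Ro.from_rotvec(sensors.observe()["tool_rot"]).as_matrix().round(3)); print(vision.camera_info("wrist"))
E
```

```text
round [ 0.4046 -0.3373  0.047 ] [ 0.4039 -0.3361  0.047 ]
bar [0.4179 0.2019 0.047 ] [0.423  0.1805 0.047 ]
square [0.6199 0.269  0.047 ] [0.6253 0.2598 0.047 ]
cross [ 0.5044 -0.4595  0.047 ] [ 0.5099 -0.4665  0.047 ]
glue [ 0.59985862 -0.34456537  0.        ] bulb [ 0.36028477 -0.43624386  0.        ] jar [0.48739656 0.37477817 0.004     ]
[[ 0.94   0.34  -0.   ]
 [ 0.34  -0.94   0.001]
 [ 0.    -0.001 -1.   ]]
{'mtx': array([[344.09008816,   0.        , 323.02412666],
       [  0.        , 344.09008816, 196.27536201],
       [  0.        ,   0.        ,   1.        ]]), 'mount': array([[ 3.06098567e-04, -9.68516561e-01, -2.48948947e-01,
         6.92434360e-02],
       [ 9.99999449e-01,  4.64962349e-05,  1.04867294e-03,
        -6.15785733e-04],
       [-1.00408192e-03, -2.48949130e-01,  9.68516041e-01,
        -1.65840510e-01],
       [ 0.00000000e+00,  0.00000000e+00,  0.00000000e+00,
         1.00000000e+00]])}
```

```bash
python3 -c "
from h import *
print(delta([.404,-.3365,.13]))"
```

```text
[ 6.63953778 -5.52355008  2.2055601 ]
```

```bash
python3 -m jog '{"travel":[[6.64,-5.52,1],[6.64,-5.52,1],[6.64,-5.52,1],[6.64,-5.52,1],[6.64,-5.52,1],[6.64,-5.52,1],[6.64,-5.52,2.2],[6.64,-5.52,2.2],[6.64,-5.52,2.2],[6.64,-5.52,2.2]],"turn":[[0,0,0],[0,0,0],[0,0,0],[0,0,0],[0,0,0],[0,0,0],[0,0,0],[0,0,0],[0,0,0],[0,0,0]],"hand":[0,0,0,0,0,0,0,0,0,0]}'
python3 - <<'E'
from h import *
import cv2
s=sensors.observe();i=vision.grab_frame("wrist");cv2.imwrite("pics/w1.png",i);print(s["tool_pos"],s["tool_rot"],s["force"],s["opening"])
E
```

```text
time_s: 1.35
tool_pos: [0.4044, -0.3377, 0.1324]
tool_rot: [3.093, 0.541, 0.002]
force: [-0.7, 0.9, 0.4]
opening: 0.0012
finger_force: 0.0
[ 0.40440852 -0.3377171   0.13238916] [3.09316273e+00 5.40599992e-01 1.84334028e-03] [-0.73852423  0.90273164  0.37662445] 0.0012211283132243663
```

View pics/w1.png

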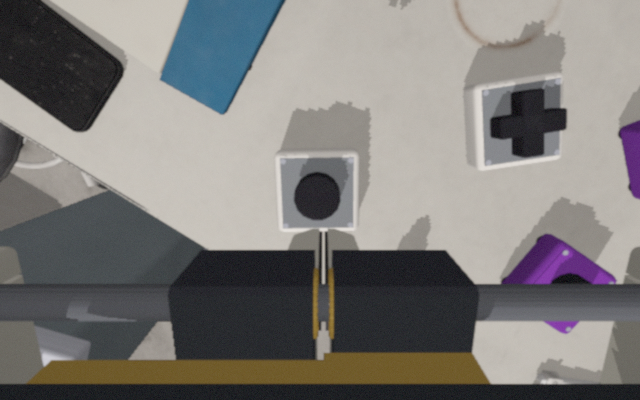

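The wrist view shows the white box with the round key at (317,196), just ahead of the shut fingertips at (323,232). The cross box is at upper right, (528,122), well clear of the fingers.

```bash
python3 -c "
from h import *
s=sensors.observe();p=wray(s['tool_pos'],s['tool_rot'],(317,196),.047);print(p,delta([p[0],p[1],.05]))"
```

```text
[ 0.40749019 -0.33143576  0.047     ] [ 0.12361391 -0.12191131  2.05372462]
```

```bash
python3 -m jog '{"travel":[[0.13,-0.12,1.2],[0.13,-0.12,1.9],[0.13,-0.12,1.9],[0.13,-0.12,2.0],[0.13,-0.12,2.1],[0.13,-0.12,2.18],[0.13,-0.12,2.26],[0.13,-0.12,2.32],[0.13,-0.12,2.32]],"turn":[[0,0,0],[0,0,0],[0,0,0],[0,0,0],[0,0,0],[0,0,0],[0,0,0],[0,0,0],[0,0,0]],"hand":[0,0,0,0,0,0,0,0,0]}'
```

```text
time_s: 2.52
tool_pos: [0.4073, -0.3305, 0.0376]
tool_rot: [-3.094, -0.542, 0.001]
force: [0.2, -0.2, -0.1]
opening: 0.0004
finger_force: 0.2
```

```bash
python3 -m jog '{"travel":[[0,0,-1],[0,0,-2],[0,0,-3],[0,0,-3]],"turn":[[0,0,0],[0,0,0],[0,0,0],[0,0,0]],"hand":[0,0,0,0]}'
python3 - <<'E'
from h import *
import cv2
i=vision.grab_frame("side")[225:300,250:350];j=vision.grab_frame("wrist")[100:250,220:420]
cv2.imwrite("pics/c2.png",np.hstack([cv2.resize(i,(400,300),interpolation=2),cv2.resize(j,(400,300))]))
for t in ([.42,.19,.15],): print(delta(t))
s=sensors.observe();print(s["qpos"],s["tool_pos"])
E
```

```text
time_s: 3.02
tool_pos: [0.4081, -0.3312, 0.1608]
tool_rot: [3.091, 0.542, 0.004]
force: [0.0, -0.5, -0.6]
opening: 0.0004
finger_force: 0.0
[  4.72288285 -12.12699315   0.18833681]
[-7.30297021e-01 -1.93067837e-01  1.84117241e+00  2.81771010e-05
  1.49403257e+00  4.93655721e-01] [ 0.40722994 -0.33041441  0.1573385 ]
```

View pics/c2.png

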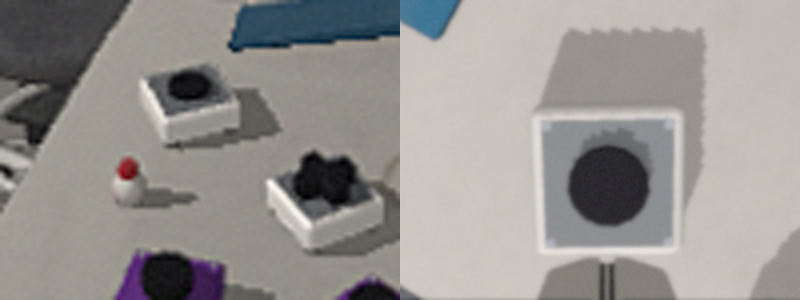

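The round key now sits low on the face plate, so it is on. Next I go over the bar box, raised, and turn the tool square to the world axes.

```bash
python3 -m jog '{"travel":[[1,-2,-1.2],[4.72,-12.13,-1.2],[4.72,-12.13,-1.2],[4.72,-12.13,-1.2],[4.72,-12.13,-1.2],[4.72,-12.13,-1.2],[4.72,-12.13,-1.2],[4.72,-12.13,-1.2],[4.72,-12.13,-1.2],[4.72,-12.13,0.2],[4.72,-12.13,0.2],[4.72,-12.13,0.2]],"turn":[[0,0,0.5],[0,0,1],[0,0,1.5],[0,0,2],[0,0,2],[0,0,2],[0,0,2],[0,0,2],[0,0,2],[0,0,2],[0,0,2],[0,0,2]],"hand":[0,0,0,0,0,0,0,0,0,0,0,0]}'
python3 - <<'E'
from h import *
import cv2
s=sensors.observe();i=vision.grab_frame("wrist");cv2.imwrite("pics/w3.png",i);print(s["tool_pos"],s["tool_rot"])
E
```

```text
time_s: 4.62
tool_pos: [0.4202, 0.1896, 0.1508]
tool_rot: [3.142, -0.004, -0.0]
force: [0.5, 0.8, 0.0]
opening: 0.0004
finger_force: 0.0
[0.42024518 0.18961091 0.15084837] [ 3.14152279e+00 -4.49901276e-03 -1.83219405e-04]
```

View pics/w3.png

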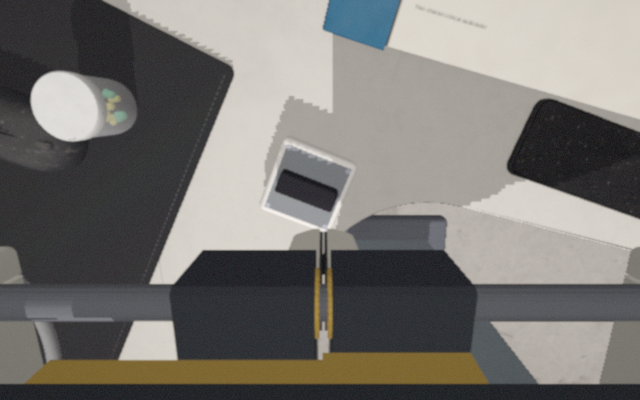

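The wrist view shows the bar key centred at (307,190). The jar is at (68,105), well clear.

```bash
python3 -c "
from h import *
s=sensors.observe();p=wray(s['tool_pos'],s['tool_rot'],(307,190),.047);print(p,delta([p[0],p[1],.038]))"
```

```text
[0.42558664 0.20315786 0.047     ] [ 0.12080612 -0.3356212   2.83715049]
```

```bash
python3 -m jog '{"travel":[[0.1,-0.32,1],[0.1,-0.32,2.2],[0.1,-0.32,2.4],[0.1,-0.32,2.45],[0.1,-0.32,2.55],[0.1,-0.32,2.65],[0.1,-0.32,2.73],[0.1,-0.32,2.8],[0.1,-0.32,2.84],[0.1,-0.32,2.84]],"turn":[[0,0,0],[0,0,0],[0,0,0],[0,0,0],[0,0,0],[0,0,0],[0,0,0],[0,0,0],[0,0,0],[0,0,0]],"hand":[0,0,0,0,0,0,0,0,0,0]}'
python3 -m jog '{"travel":[[0,0,-1],[0,0,-2],[0,0,-3],[0,0,-3]],"turn":[[0,0,0],[0,0,0],[0,0,0],[0,0,0]],"hand":[0,0,0,0]}'
python3 - <<'E'
from h import *
import cv2
i=vision.grab_frame("side")[100:220,270:430];j=vision.grab_frame("wrist")[100:250,220:420]
cv2.imwrite("pics/c4.png",np.hstack([cv2.resize(i,(400,300),interpolation=2),cv2.resize(j,(400,300))]))
print(delta([.60,.265,.16]),sensors.observe()["tool_pos"])
for p in((365,165),(408,170),(385,88),(420,120)):print(p,[ray("side",p,z).round(3) for z in(0,.1,.2)])
E
```

```text
time_s: 5.92
tool_pos: [0.4239, 0.2026, 0.036]
tool_rot: [3.141, -0.004, -0.001]
force: [0.4, 0.3, 0.3]
opening: 0.0003
finger_force: 0.3
time_s: 6.42
tool_pos: [0.4249, 0.203, 0.1591]
tool_rot: [-3.14, 0.003, -0.006]
force: [0.3, -0.6, 0.1]
opening: 0.0003
finger_force: 0.0
[ 4.40003349 -1.57093512 -0.10879523] [0.42385343 0.20256401 0.15574767]
(365, 165) [array([0.724, 0.405, 0.   ]), array([0.689, 0.177, 0.1  ]), array([ 0.653, -0.052,  0.2  ])]
(408, 170) [array([0.927, 0.342, 0.   ]), array([0.866, 0.121, 0.1  ]), array([ 0.804, -0.099,  0.2  ])]
(385, 88) [array([1.117, 2.094, 0.   ]), array([1.031, 1.649, 0.1  ]), array([0.946, 1.204, 0.2  ])]
(420, 120) [array([1.191, 1.153, 0.   ]), array([1.096, 0.828, 0.1  ]), array([1.001, 0.504, 0.2  ])]
```

View pics/c4.png

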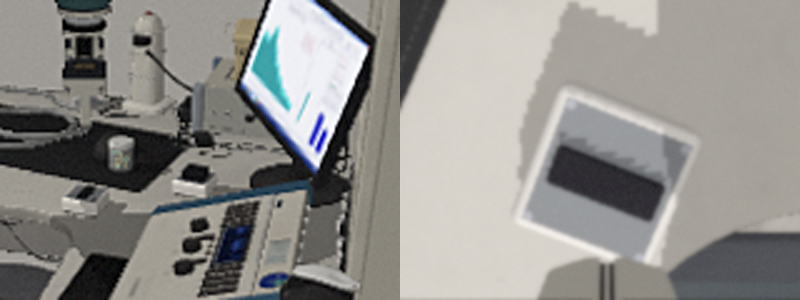

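The bar key is in: it sits low on the face plate in the wrist crop at (605,183). The monitor stands close behind the square box, so I'll triangulate its corners before moving there.

```bash
python3 - <<'E'
from h import *
import cv2
P=[]
for n in("scene","side"):
    c=vision.camera_info(n);P.append(c["mtx"]@np.c_[c["R"],c["t"]])
a=np.array([(148,122),(247,99),(253,155),(163,183)],float).T;b=np.array([(382,86),(419,118),(397,171),(366,134)],float).T
X=cv2.triangulatePoints(*P,a,b);print((X[:3]/X[3]).T.round(3))
E
```

```text
[[0.777 0.408 0.385]
 [0.855 0.027 0.353]
 [0.801 0.045 0.132]
 [0.722 0.416 0.162]]
```

```bash
python3 -m jog '{"travel":[[0,0,-1],[0,0,-1],[0,0,-1],[0,0,-1],[0,0,-1],[0,0,-1],[0,0,-1],[0,0,-1],[0,0,-1],[0,0,-1],[0,0,-1],[0,0,-1]],"turn":[[0,0,-1],[0,0,-2],[0,0,-3],[0,0,-4],[0,0,-5],[0,0,-6],[0,0,-7],[0,0,-8],[0,0,-9],[0,0,-10],[0,0,-11],[0,0,-12]],"hand":[0,0,0,0,0,0,0,0,0,0,0,0]}'
python3 -c "
from h import *
print(delta([.59,.262,.16]),sensors.observe()['qpos'])"
```

```text
time_s: 8.02
tool_pos: [0.4236, 0.2024, 0.1944]
tool_rot: [-1.565, -2.722, 0.003]
force: [0.2, 0.2, -0.6]
opening: 0.0004
finger_force: 0.0
[-0.80657323  4.34732627  0.84923126] [ 3.91524652e-01 -3.35933325e-01  1.89609456e+00 -1.51751722e-05
  1.58415264e+00 -1.35573549e-01]
```

```bash
python3 -m jog '{"travel":[[0,0,0],[0,0,0],[0,0,0],[-0.8,4.35,0],[-0.8,4.35,0],[-0.8,4.35,0],[-0.8,4.35,0.85],[-0.8,4.35,0.85],[-0.8,4.35,0.85],[-0.8,4.35,0.85]],"turn":[[0,0,-1],[0,0,-2],[0,0,-3],[0,0,-4],[0,0,-5],[0,0,-6],[0,0,-7],[0,0,-7],[0,0,-7],[0,0,-7]],"hand":[0,0,0,0,0,0,0,0,0,0]}'
python3 - <<'E'
from h import *
import cv2
s=sensors.observe();i=vision.grab_frame("wrist");j=vision.grab_frame("scene")[90:290,120:440]
cv2.imwrite("pics/w5.png",np.vstack([cv2.resize(i,(480,300)),cv2.resize(j,(480,300))]));print(s["tool_pos"],s["tool_rot"])
E
```

```text
time_s: 9.28
tool_pos: [0.5909, 0.2616, 0.1638]
tool_rot: [-0.266, 3.128, 0.001]
force: [-0.8, 0.2, -0.1]
opening: 0.0003
finger_force: 0.0
[0.59092826 0.26160639 0.16384222] [-2.66467621e-01  3.12847215e+00  8.25248309e-04]
```

View pics/w5.png

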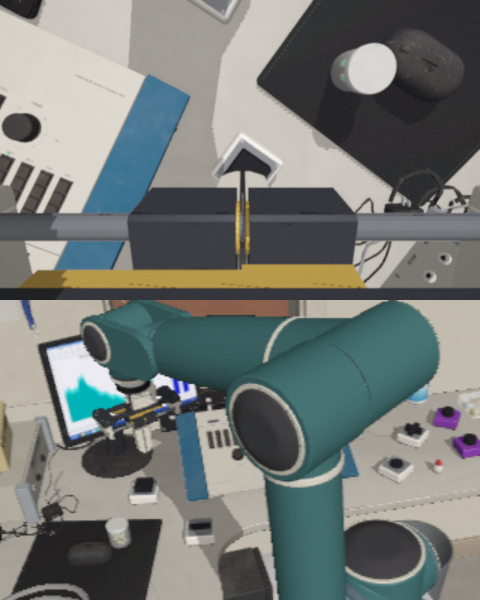

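The wrist view shows the square box just under the fingertips. Its top-plate corners are at about (320,180), (377,220) and (284,240) in full-size pixels. The scene view shows the gripper clear of the monitor.

```bash
python3 -c "
from h import *
s=sensors.observe()
for p in((320,180),(377,220),(284,240),(330,230)):print(wray(s['tool_pos'],s['tool_rot'],p,.03))
print(delta([.621,.264,.05]),delta([.621,.264,.037]))"
```

```text
[0.58542457 0.25841633 0.03      ]
[0.61332886 0.31606345 0.03      ]
[0.6471892  0.23503273 0.03      ]
[0.63020563 0.27541001 0.03      ]
[-0.74639648 -0.07004255  2.84046673] [-0.74585798 -0.07016143  3.16546626]
```

```bash
python3 -m jog '{"travel":[[-0.83,0,0],[-0.83,0,1.4],[-0.83,0,2.6],[-0.83,0,2.75],[-0.83,0,2.8],[-0.83,0,2.9],[-0.83,0,3.0],[-0.83,0,3.07],[-0.83,0,3.13],[-0.83,0,3.13]],"turn":[[0,0,0],[0,0,0],[0,0,0],[0,0,0],[0,0,0],[0,0,0],[0,0,0],[0,0,0],[0,0,0],[0,0,0]],"hand":[0,0,0,0,0,0,0,0,0,0]}'
python3 -m jog '{"travel":[[0,0,-1],[0,0,-2],[0,0,-3],[1.5,0,-3],[1.5,0,-3],[1.5,0,-3]],"turn":[[0,0,0],[0,0,0],[0,0,0],[0,0,0],[0,0,0],[0,0,0]],"hand":[0,0,0,0,0,0]}'
python3 - <<'E'
from h import *
import cv2
i=vision.grab_frame("side")
j=vision.grab_frame("scene")
c=lambda i,x,y,w,h:cv2.resize(i[y:y+h,x:x+w],(400,300),interpolation=2)
cv2.imwrite("pics/c6.png",np.vstack([np.hstack([c(i,285,140,80,60),c(i,265,225,120,90)]),np.hstack([c(j,185,190,80,60),c(j,350,150,100,75)])]))
E
```

```text
time_s: 10.62
tool_pos: [0.6235, 0.2672, 0.0369]
tool_rot: [0.27, -3.13, 0.0]
force: [1.3, -0.3, 0.6]
opening: 0.0005
finger_force: 0.5
time_s: 11.38
tool_pos: [0.5646, 0.257, 0.1572]
tool_rot: [-0.27, 3.13, 0.0]
force: [0.9, 0.2, 0.2]
opening: 0.0006
finger_force: 0.0
```

View pics/c6.png

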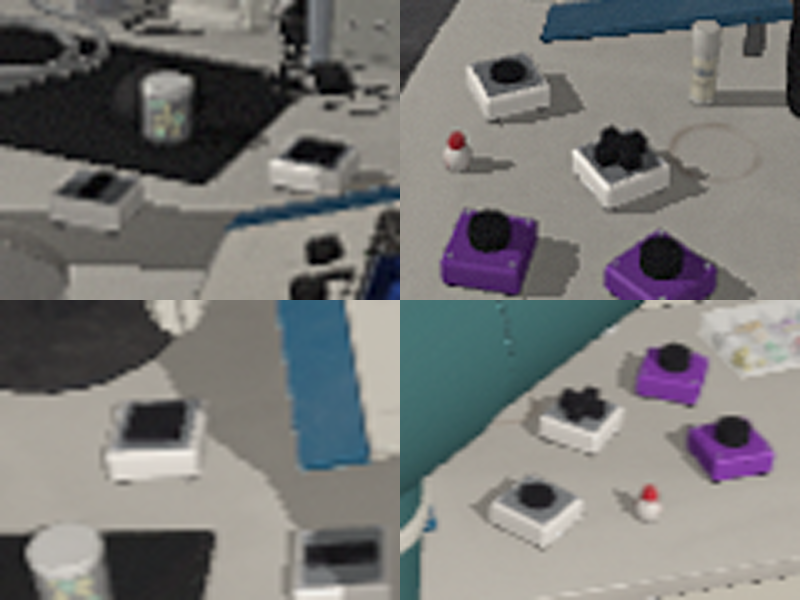

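The round, bar and square keys are all pressed in. The cross key is still out, and the boxes and bystanders are where they were.

```bash
python3 -c "
from workcell import workorder
print(workorder.job_done())"
```

```text
the job is handed in; nothing more can be done
None
```

I pressed the round, bar and square keys in that order and handed the job in. The last pictures show all three keys in, the cross key out and nothing visibly moved, but the hand-in call returned no verdict.

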